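# Pack the two tapered roller bearings of a hub kit into their tray

## Robot

A 6-joint arm with a two-finger parallel gripper is mounted at the origin on a cart in front of the work surface, level with it; the furniture and walls round the work are solid. World frame = base frame: x ahead of the robot, y to its left, z up, the work surface at z = 0. Lengths are in m, angles in rad, forces in N, time in s.
With the tool pointing down it reaches from about 0.35 to 0.975 m from the base axis. Payload 17.4 kg.
Tool frame: the origin (TCP) lies at the very end of the fingers, on their centre line; the grasp point (between the pads) lies 19 mm behind it (manip.hold_point_z is the distance from the TCP to the grasp point, in m); z points along the fingers, y is the direction in which the jaws open and shut (so a half turn about z gives the same grasp; the last joint's range is limited). The gripper opens to 85 mm and grips with 20 to 120 N. Pads are 22 mm wide; open, the fingers measure 114 mm over their backs; the gripper's body (76 mm by 85 mm) begins 54 mm behind the grasp point. The pads swing forward as they close: fully open they stand 13 mm farther back than shut.
Start: joints at [1.066, 0.116, 1.442, -0, 1.584, -0.038], TCP at [0.304, 0.603, 0.231] pointing down, gripper open.
Joint ranges: [-2.83, 2.83], [-0.83, 2.19], [0.07, 2.5], [-1.14, 4.28], [0.01, 3], [-2.97, 2.97]. Speed limits (rad/s): [1.89, 1.89, 2.22, 3.14, 3.14, 3.14].

## Interface

Orientations are given as a unit quaternion [w, x, y, z].
In Python, from bench import manip, camera, calibration gives the robot as it stands.
- The arm moves only by the shell command python3 -m handwheel 'ROWS' [OPENING] [FORCE]. ROWS is a JSON object of lists of equal length, an entry for each row: "xyz": the shift along the tool's x, y, z in cm, a list of three; "rotation": the turn, a rotation vector about the tool's x, y, z in degrees, a list of three. A call has exactly 8 rows; each row shifts and turns the commanded pose from where the row before left it, along the tool's axes as they then stand; what a row does not reach is not made up. A row lasts 1/8 s, in which the tool goes at most 62.5 mm and 10.7 degrees, less where a joint would pass 70% of its speed; a pose out of reach is approached as far as the arm can. A call with a gripper value outside its range is refused whole. OPENING is the finger opening in cm, from 0 to 8.54, set as the call begins (- or left out, the last holds). The fingers move at their own pace and stop on an object; FORCE is the grip in N (left out, the last holds). Time passes only in rows, so rows that do not move let the fingers close, or fill a call up. It gives the time, the measured TCP pose, the force and the opening at its end, in the units of the state.
- manip.get_state(): the state, without advancing time (a new reading comes with each control period).
- camera(name): name is "scene" or "side" or "wrist"; returns (picture, depth): 384x512x3 uint8, red, green, blue; 384x512 float32, m along the optical axis (not along the pixel's ray), 0 where there is no reading.
- calibration(name): a dict with "fx", "fy", "cx", "cy" (pixels), "eye" and "attitude" of the camera in the world; the wrist camera has in their place "hand_eye" (4x4, takes a point from camera to tool coordinates, whose origin is the TCP and whose axes are the flange's). Camera axes: x right, y up, looking along -z (the intrinsics and any distortion apply to the point x, -y, -z); pixel columns grow to the right and rows downward; lengths in m; the calibration is good to about 2 mm. A picture is of the moment at which its call begins: read the wrist's pose just before it. calibration takes no time and is no camera call.
- manip.hand_in(): hands the job in, once; it reports no verdict.
The state is a dict: "clock": time; "q": joint angles; "qd": joint speeds; "effort": joint torques, N m; "tool_pos": TCP position; "ee_rot": TCP orientation; "force": force on the tool from outside, world axes, zero at the start; "torque": the same for the moment, N m; "grip_width": finger opening in m.
Only numpy, scipy, OpenCV 4.12 (cv2) and the standard library are available. Lean on these libraries where they do the work, as an engineer would, in place of code of your own. Each camera call takes 0.05 s, during which the arm holds its last target. There are 200 camera calls.

## Task

Pack the hub kit's two tapered roller bearings into the grey tray: set each outer ring, wide mouth up, flat in the round seat of its size (large ring in the large seat, small ring in the small seat), and then let its own cone down into it, narrow end first, so that the rollers rest evenly all round in the ring; never press a cone down. Of the three cones take the two that fit the rings; the smallest cone and the ball bearing belong to another job, so leave them where they lie.

Things in the scene. Friction and masses are not known exactly. Their poses are not given: they have to be found in the camera images.
- cup_large_mid (a point): Large outer bearing ring, bare steel, outside diameter 62 mm, 18 mm high; smooth taper inside, 57 mm across at the upper mouth, 42 mm at the bottom, open through. Point: on its axis, 9 mm above its underside. Lies flat, mouth and z axis up. Grip it across the outside, on its upper half, so that the fingers clear the 6 mm high seat.
- cup_small_mid (a point): Small outer bearing ring, bare steel, outside diameter 48 mm, 15 mm high; taper inside 43 mm across at the upper mouth, 30 mm at the bottom, open through. Point: on its axis, 7.5 mm above its underside. Lies flat, mouth and z axis up. Grip it like the large one.
- cone_large_mid (a point): Largest of three cones (inner ring with rollers), 25 mm high: rollers 57 mm across at 16 mm height, 44 at the foot; above them a plain rib 47 mm across, 9 high: grip that (not the 28 mm bore). Point: on its axis, 12.5 mm up. Stands narrow end down, z up. Fully down, this point is 5.5 mm above the large ring's point, the rib clear above the ring. Slides home by itself if let go up to 5 mm off.
- cone_small_mid (a point): Middle-sized cone, same shape, 21 mm high: rollers 43 mm across at 13 mm height, 32 at the foot; above them a plain rib 35 mm across, 8 high: grip that. Point: on its axis, 10.5 mm up. Stands narrow end down, z up. Fully down, this point is 5 mm above the small ring's point, the rib clear above the ring. Slides home like the large one.
- cone_spare_mid (a point): Smallest cone, same shape, 17 mm high, 30 mm across the rollers, rib 23 mm; fits neither ring and stays where it is. Point: on its axis, 8.5 mm above its underside.
- ball_bearing_mid (a point): Complete ball bearing, 62 mm outside diameter (as the large ring), 16 mm high, balls and brass cage showing between its two rings; stays where it is. Point: on its axis, 8 mm above its underside.
- seat_large: Large round seat in the grey plastic tray (206 x 112 mm, fixed to the bench, turned any way). Origin: centre of the seat's flat floor, 3 mm above the bench; z up. Round it a ring 6 mm high, 72 mm across inside at the floor, flaring to 81 mm at its top, 88 mm outside. x axis: along the tray to the small seat, 100 mm away.
- seat_small: Small round seat in the same tray. Origin: centre of the seat's flat floor, 3 mm above the bench; z up. Round it a ring 6 mm high, 58 mm across inside at the floor, flaring to 67 mm at its top, 74 mm outside. Nothing of the empty tray stands higher than 9 mm above the bench.
There are look-alikes about, which are no part of the job. Leave any green look-alike of the part that bears cup_large_mid alone.

How it is judged:
At the end, for the whole second after the job is handed in: Each ring flat in the seat of its size (2 mm), mouth up, within 8 mm of the seat centre; its own cone fully down in it (2.5 mm), centred within 4 mm, both upright within 0.08 rad; ball bearing and smallest cone within 20 mm of where they began; all released and at rest (horizontal distance between cup_large_mid and seat_large below 0.008 m and z of cup_large_mid in the frame of seat_large between 0.006 and 0.011 m and angle between each of cup_large_mid, cone_large_mid, cup_small_mid, cone_small_mid's own z axis and vertical below 0.08 rad and horizontal distance between cone_large_mid and cup_large_mid below 0.004 m and z of cone_large_mid in the frame of cup_large_mid between 0.0025 and 0.008 m and horizontal distance between cup_small_mid and seat_small below 0.008 m and z of cup_small_mid in the frame of seat_small between 0.0045 and 0.0095 m and horizontal distance between cone_small_mid and cup_small_mid below 0.004 m and z of cone_small_mid in the frame of cup_small_mid between 0.002 and 0.0075 m and linear speed of each of cup_large, cup_small, cone_large, cone_small below 0.02 m/s and distance of each of ball_bearing_mid, cone_spare_mid from where it was at the start of the episode below 0.02 m); the robot touches nothing.
It fails at once if a cone is pressed into a ring (more than 50 N between them) (contact force between cone_large and cup_large above 50 N or contact force between cone_small and cup_small above 50 N).
It fails at once if the ball bearing or the smallest cone is moved by more than 20 mm (distance of any of ball_bearing_mid, cone_spare_mid from where it was at the start of the episode above 0.02 m).
It also fails if it takes over 90 s, if anything falls off the work surface, if the arm or the gripper's body presses on something with over 40 N, if the wrist force passes 120 N, or if a joint passes its speed limit or range.

## Working session

There is one attempt and no reset: what is moved stays moved. The work goes in short steps, Python scripts to look and compute and a shell command to move; the robot and the scene stay as the last step left them, time stands still between calls to the robot, and variables do not carry over. Pictures are saved under pics/ and viewed, about 12 in all and at most 16, crops included, and the job is handed in when it is done.

```bash
ls; mkdir -p pics; cat > h.py <<'E'
import numpy as np, cv2
from bench import manip, camera, calibration
def shot(n,f):
    s=manip.get_state(); p,d=camera(n); cv2.imwrite(f'pics/{f}.png',p[:,:,::-1]); np.savez(f'pics/{f}.npz',p=p,d=d,pos=s['tool_pos'],rot=s['ee_rot']); return s,p,d
E
python3 - <<'E'
from h import *
for n in('scene','side','wrist'):
    shot(n,n+'0'); print(n,calibration(n))
print(manip.get_state(), manip.hold_point_z)
a=[cv2.imread(f'pics/{n}0.png') for n in('scene','side','wrist')]
E
```

```text
pics
scene {'fx': 402.43545673138584, 'fy': 402.43545673138584, 'cx': 251.14836975308606, 'cy': 189.74847741142133, 'eye': array([ 0.31498826, -0.60056338,  0.73986521]), 'attitude': array([ 0.91768354,  0.33186946, -0.071393  , -0.20645246])}
side {'fx': 424.89178096231484, 'fy': 424.89178096231484, 'cx': 257.44553372019743, 'cy': 189.9505482781954, 'eye': array([0.4931441 , 0.70838828, 0.53796826]), 'attitude': array([-0.03705656, -0.01465624,  0.48243878,  0.87502276])}
wrist {'fx': 284.9267313769783, 'fy': 284.9267313769783, 'cx': 259.31749895140365, 'cy': 196.3376458094201, 'hand_eye': array([[ 2.14880627e-05,  9.64369278e-01,  2.64559813e-01,
         6.68270172e-02],
       [ 9.99999805e-01, -1.86031004e-04,  5.96895365e-04,
        -8.49222017e-04],
       [ 6.24843880e-04,  2.64559749e-01, -9.64369094e-01,
        -1.43233949e-01],
       [ 0.00000000e+00,  0.00000000e+00,  0.00000000e+00,
         1.00000000e+00]])}
{'clock': 0.15, 'q': array([ 1.06624766e+00,  1.16386835e-01,  1.44208535e+00,  1.53123775e-05,
        1.58401485e+00, -3.78026374e-02]), 'qd': array([ 3.59803594e-04, -4.35820656e-04, -2.16742855e-03, -4.93343638e-04,
       -1.42384424e-03, -9.66177474e-05]), 'effort': array([ 5.75288923e-04, -7.32511067e+01, -6.32848406e+01, -1.18209527e-04,
        4.91812578e-03, -2.36086862e-05]), 'tool_pos': array([0.3036769 , 0.60267588, 0.23074076]), 'ee_rot': array([-1.27162349e-04,  2.31260294e-01,  9.72891811e-01, -4.28798614e-04]), 'force': array([ 0.06292522,  0.21161277, -0.26378641]), 'torque': array([-0.02170423, -0.00143533,  0.0152212 ]), 'grip_width': 0.0853670969889658} 0.0187
```

View pics/scene0.png

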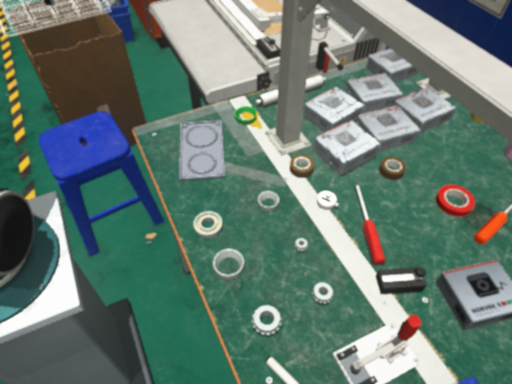

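View pics/side0.png

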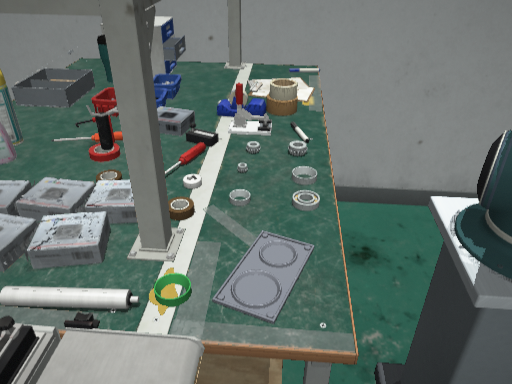

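Scene view: tray at (202,150), ball bearing (208,224), small cup (268,200), large cup (229,263), large cone (267,320), small cone (322,293), spare (301,244). A green look-alike ring lies at (246,116). Next I take an enlarged crop with rough positions.

```bash
cat >> h.py <<'E'
from scipy.spatial.transform import Rotation as R
def q2m(q): return R.from_quat([q[1],q[2],q[3],q[0]]).as_matrix()
def cam(n,pos=None,rot=None):
    c=calibration(n)
    if n=='wrist':
        T=np.array(c['hand_eye']); M=q2m(rot); return c, M@T[:3,:3], M@T[:3,3]+pos
    return c,q2m(c['attitude']),np.array(c['eye'])
def ray(n,uv,z,pos=None,rot=None):
    c,A,e=cam(n,pos,rot); uv=np.atleast_2d(uv).astype(float)
    d=np.c_[(uv[:,0]-c['cx'])/c['fx'],-(uv[:,1]-c['cy'])/c['fy'],-np.ones(len(uv))]@A.T
    return e+d*((z-e[2])/d[:,2])[:,None]
def proj(n,X,pos=None,rot=None):
    c,A,e=cam(n,pos,rot); p=(np.atleast_2d(X)-e)@A
    return np.c_[c['cx']+c['fx']*p[:,0]/-p[:,2], c['cy']-c['fy']*p[:,1]/-p[:,2]]
E
python3 - <<'E'
from h import *
N=[('tray',202,150,0),('bb',208,224,.016),('cupS',268,200,.015),('cupL',229,263,.018),('coneL',267,320,.025),('coneS',322,293,.021),('spare',301,244,.017),('green',246,116,.018),('white',327,200,.01),('seat_near',203,164,.009),('seat_far',204,134,.009),('post',289,140,0)]
for n,u,v,z in N: print(n,ray('scene',[u,v],z)[0].round(3))
for n,u,v in [('nearseat',258,289),('farseat',279,254)]: print(n,ray('side',[u,v],.009)[0].round(3))
print(ray('side',[[265,232],[314,244],[271,320],[216,298]],.003).round(3))
a=cv2.imread('pics/scene0.png')[100:350,130:350]; cv2.imwrite('pics/c1.png',cv2.resize(a,None,fx=2.4,fy=2.4,interpolation=cv2.INTER_CUBIC))
d=np.load('pics/scene0.npz')['d']
for u,v in [(300,20),(290,60),(370,20),(450,60)]:
    c,A,e=cam('scene'); z=d[v,u]; print(u,v,(e+A@np.array([(u-c['cx'])/c['fx']*z,-(v-c['cy'])/c['fy']*z,-z])).round(3))
E
```

```text
tray [0.515 0.134 0.   ]
bb [ 0.441 -0.103  0.016]
cupS [ 0.589 -0.099  0.015]
cupL [ 0.444 -0.212  0.018]
coneL [ 0.459 -0.353  0.025]
coneS [ 0.578 -0.349  0.021]
spare [ 0.598 -0.235  0.017]
green [0.666 0.188 0.018]
white [ 0.714 -0.154  0.01 ]
seat_near [0.497 0.077 0.009]
seat_far [0.538 0.179 0.009]
post [0.737 0.069 0.   ]
nearseat [0.528 0.188 0.009]
farseat [0.496 0.095 0.009]
[[0.527 0.022 0.003]
 [0.428 0.052 0.003]
 [0.503 0.247 0.003]
 [0.597 0.209 0.003]]
300 20 [0.718 0.038 0.35 ]
290 60 [0.71  0.051 0.258]
370 20 [ 0.719 -0.154  0.439]
450 60 [ 0.735 -0.298  0.45 ]
```

View pics/c1.png

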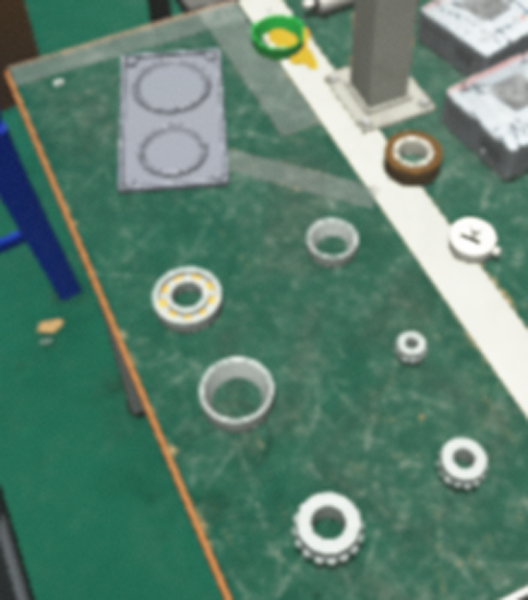

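View pics/wrist0.png

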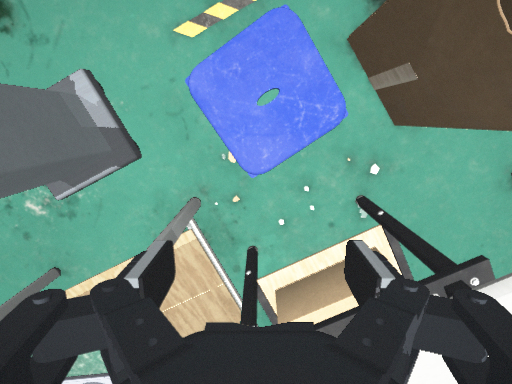

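Crop: the bare-steel large ring is at crop (236,392). The green ring at (278,37) is the look-alike, and the one with balls at (187,297) is the ball bearing, so both stay. The far seat (172,88) is the larger one. I'll turn the tool so its x is world +y and its y is world +x.

```bash
python3 -m handwheel '{"xyz":[[0,0,0],[0,0,0],[0,0,0],[0,0,0],[0,0,0],[0,0,0],[0,0,0],[0,0,0]],"rotation":[[0,0,10.5],[0,0,10.5],[0,0,10.5],[0,0,10.5],[0,0,10.5],[0,0,10.7],[0,0,0],[0,0,0]]}'
python3 -m handwheel '{"xyz":[[-6,2.4,0],[-6,2.4,0],[-6,2.4,0],[-6,2.4,0],[-6,2.4,0],[-6,2.4,0],[-6,2.4,0],[0,0,0]],"rotation":[[0,0,0],[0,0,0],[0,0,0],[0,0,0],[0,0,0],[0,0,0],[0,0,0],[0,0,0]]}'
```

```text
clock: 1.15
tool_pos: [0.3038, 0.6028, 0.2312]
ee_rot: [0.0, 0.705, 0.709, -0.0]
force: [-0.2, 0.5, 0.4]
grip_width: 0.0857
clock: 2.15
tool_pos: [0.4678, 0.1934, 0.2315]
ee_rot: [0.0, 0.707, 0.707, 0.0]
force: [0.0, 0.2, -1.1]
grip_width: 0.0852
```

```bash
python3 -c "
from h import *
shot('wrist','w1')"
python3 -m handwheel '{"xyz":[[-5,0.5,0],[-5,0.5,0],[-5,0.5,0],[-5,0.5,0],[-5,0.5,0],[-5,0.5,0],[0,0,0],[0,0,0]],"rotation":[[0,0,0],[0,0,0],[0,0,0],[0,0,0],[0,0,0],[0,0,0],[0,0,0],[0,0,0]]}'
python3 -c "
from h import *
shot('wrist','w2')"
python3 -m handwheel '{"xyz":[[-5,0,0],[-5,0,0],[-5,0,0],[-1,0,0],[0,0,0],[0,0,0],[0,0,0],[0,0,0]],"rotation":[[0,0,0],[0,0,0],[0,0,0],[0,0,0],[0,0,0],[0,0,0],[0,0,0],[0,0,0]]}'
python3 - <<'E'
from h import *
shot('wrist','w3')
a=[cv2.resize(cv2.imread(f'pics/w{i}.png')[:300],None,fx=.78,fy=.78) for i in(1,2)]
cv2.imwrite('pics/m1.png',np.vstack([np.vstack(a)]))
E
```

```text
clock: 3.2
tool_pos: [0.4971, -0.1022, 0.2312]
ee_rot: [-0.0, 0.706, 0.708, 0.0]
force: [0.0, 1.2, 1.8]
grip_width: 0.0852
clock: 4.25
tool_pos: [0.4972, -0.2626, 0.2315]
ee_rot: [0.0, 0.706, 0.708, 0.0]
force: [-0.1, -0.1, -0.2]
grip_width: 0.085
```

View pics/m1.png

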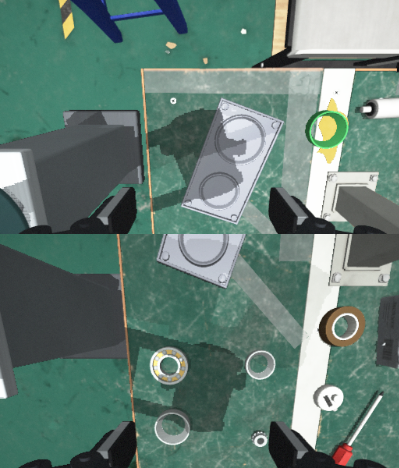

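View pics/w3.png

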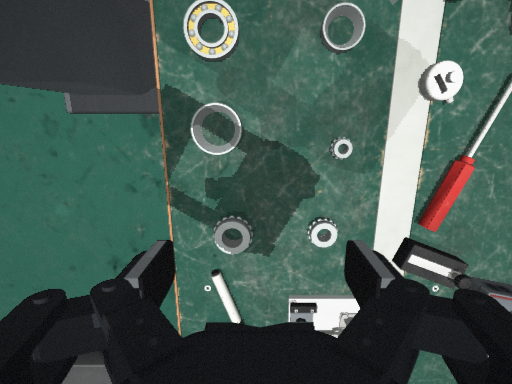

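w3: large cup (216,128), small cup (344,27), large cone (233,235), small cone (322,233), spare (342,148), ball bearing (211,29). Next I measure from silhouettes, and the seats from w1 (large seat is the upper one, small seat the lower).

```bash
cat >> h.py <<'E'
def meas(f,uv,z,r=45,sat=70,cam_='wrist',green=True):
    D=np.load(f'pics/{f}.npz'); p=D['p']; hsv=cv2.cvtColor(p,cv2.COLOR_RGB2HSV)
    g=((hsv[...,1]>sat)&(hsv[...,0]>60)&(hsv[...,0]<95))
    m=(~g).astype(np.uint8); w=np.zeros_like(m); cv2.circle(w,tuple(int(x) for x in uv),r,1,-1); m*=w
    n,l,s,c=cv2.connectedComponentsWithStats(m,connectivity=8)
    k=1+np.argmax(s[1:,4]); pts=cv2.convexHull(np.argwhere(l==k)[:,::-1].astype(np.int32))[:,0]
    X=ray(cam_,pts,z,D['pos'],D['rot'])
    (x,y),rad=cv2.minEnclosingCircle((X[:,:2]*1000).astype(np.float32)); return round(x,1),round(y,1),round(2*rad,1)
E
python3 - <<'E'
from h import *
for sat in(60,90,120):
  for n,f,uv,z,r in [('cupL','w3',(216,128),.009,34),('cupS','w3',(344,27),.0075,30),('cupS','w2',(260/.78,(365-234)/.78),.0075,28),('cupL','w2',(172/.78,(428-234)/.78),.009,34),('coneL','w3',(233,235),.016,28),('coneS','w3',(322,233),.013,24),('spare','w3',(342,148),.009,18),('bb','w3',(211,29),.008,36),('bb','w2',(170/.78,131/.78),.008,36)]:
    print(sat,n,f,meas(f,uv,z,r,sat))
D=np.load('pics/w1.npz')
a=D['p'][110:300,220:370,::-1]; cv2.imwrite('pics/tray.png',cv2.resize(a,None,fx=3.1,fy=3.1,interpolation=cv2.INTER_CUBIC))
E
```

```text
60 cupL w3 (437.6, -212.2, 76.6)
60 cupS w3 (588.7, -95.1, 58.8)
60 cupS w2 (589.4, -94.3, 66.3)
60 cupL w2 (448.3, -212.0, 87.4)
60 coneL w3 (458.4, -350.9, 63.1)
60 coneS w3 (579.1, -346.2, 51.5)
60 spare w3 (598.3, -231.4, 37.6)
60 bb w3 (441.2, -100.2, 70.6)
60 bb w2 (441.0, -99.8, 66.5)
90 cupL w3 (442.6, -209.9, 85.7)
90 cupS w3 (589.8, -94.9, 60.8)
90 cupS w2 (591.4, -97.9, 73.7)
90 cupL w2 (441.5, -213.3, 104.2)
90 coneL w3 (462.7, -351.4, 81.1)
90 coneS w3 (582.0, -347.9, 69.5)
90 spare w3 (602.2, -233.2, 46.8)
90 bb w3 (441.8, -98.0, 80.4)
90 bb w2 (442.4, -99.3, 93.7)
120 cupL w3 (442.4, -209.4, 85.8)
120 cupS w3 (594.1, -96.0, 69.5)
120 cupS w2 (592.7, -97.8, 75.1)
120 cupL w2 (441.5, -213.3, 104.2)
120 coneL w3 (461.4, -350.7, 81.9)
120 coneS w3 (582.7, -348.5, 70.6)
120 spare w3 (602.0, -233.4, 46.8)
120 bb w3 (441.0, -99.1, 82.9)
120 bb w2 (441.6, -98.9, 95.3)
```

View pics/tray.png

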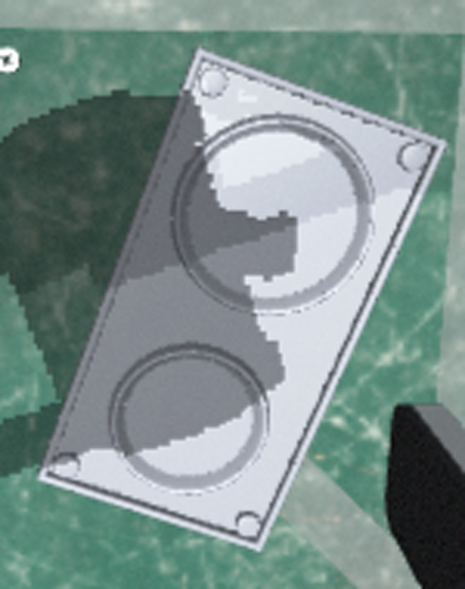

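Tray crop: large seat ring centred at crop (272,214), small seat at (188,417), tray corners at (199,47), (446,140), (262,549), (40,478).

```bash
python3 - <<'E'
from h import *
for sat in(30,40,50):
  for n,f,uv,z,r in [('cupL','w3',(216,128),.009,34),('cupS','w3',(344,27),.0075,28),('cupS','w2',(333,168),.0075,28),('cupL','w2',(220,249),.009,34),('coneL','w3',(233,235),.016,28),('coneS','w3',(322,233),.013,24)]:
    print(sat,n,f,meas(f,uv,z,r,sat))
D=np.load('pics/w1.npz'); o=np.array([220,110])
P=lambda uv,z:ray('wrist',(np.array(uv)+.0)/3.1+o-.35,z,D['pos'],D['rot'])*1000
S=P([(272.5,214),(188.5,417.5)],.007); print(S.round(1),np.linalg.norm(S[0]-S[1]))
e=P([(170,214),(375,214),(272,114),(272,315),(108,417),(269,417)],.008); print(e.round(1))
c=P([(199,47),(446,140),(262,549),(40,478)],.003); print(c.round(1),c.mean(0),[np.linalg.norm(c[i]-c[i-1]) for i in range(4)])
print(ray('side',[[258,289],[279,254]],.009).round(4))
E
```

```text
30 cupL w3 (442.3, -209.6, 64.8)
30 cupS w3 (592.1, -96.4, 52.5)
30 cupS w2 (592.8, -96.3, 52.4)
30 cupL w2 (445.4, -214.9, 78.2)
30 coneL w3 (460.7, -349.7, 56.3)
30 coneS w3 (583.3, -347.0, 43.4)
40 cupL w3 (442.4, -210.0, 65.1)
40 cupS w3 (590.8, -95.7, 54.8)
40 cupS w2 (590.0, -97.2, 56.0)
40 cupL w2 (444.7, -214.8, 78.3)
40 coneL w3 (461.2, -349.6, 56.6)
40 coneS w3 (583.4, -347.0, 43.9)
50 cupL w3 (439.8, -213.5, 74.0)
50 cupS w3 (590.1, -94.9, 55.9)
50 cupS w2 (587.5, -95.7, 62.4)
50 cupL w2 (444.1, -214.2, 82.8)
50 coneL w3 (460.9, -350.9, 60.0)
50 coneS w3 (582.1, -347.3, 45.9)
[[531.  182.4   7. ]
 [497.1  88.5   7. ]] 99.8628157937703
[[487.4 182.6   8. ]
 [574.2 182.6   8. ]
 [528.8 224.5   8. ]
 [532.6 137.6   8. ]
 [460.7  89.2   8. ]
 [533.4  89.1   8. ]]
[[498.6 251.1   3. ]
 [603.1 213.2   3. ]
 [533.9  18.2   3. ]
 [428.7  55.9   3. ]] [516.09060477 134.59464991   3.        ] [np.float64(207.32363982463474), np.float64(111.19659112977301), np.float64(206.93973754680974), np.float64(111.78831269876864)]
[[0.5281 0.1879 0.009 ]
 [0.4957 0.0945 0.009 ]]
```

```bash
python3 -m handwheel '{"xyz":[[1,-1.1,3.5],[1,-1.1,3.5],[1.1,-1.1,3.5],[1.1,-1.1,3.5],[1.1,-1.1,3.5],[0,0,0],[0,0,0],[0,0,0]],"rotation":[[0,0,0],[0,0,0],[0,0,0],[0,0,0],[0,0,0],[0,0,0],[0,0,0],[0,0,0]]}'
python3 - <<'E'
from h import *
s=manip.get_state(); M=q2m(s['ee_rot']); print(s['tool_pos'], 100*(M.T@(np.array([.442,-.210,.0045])-s['tool_pos'])), s['ee_rot'])
s,p,d=shot('wrist','w4')
E
```

```text
clock: 5.3
tool_pos: [0.4431, -0.211, 0.058]
ee_rot: [0.001, 0.707, 0.707, 0.0]
force: [-0.4, -0.2, -0.5]
grip_width: 0.0858
[ 0.44307522 -0.21098957  0.0580207 ] [ 0.10505326 -0.11848413  5.35172239] [1.12630107e-03 7.06819831e-01 7.07392640e-01 3.32975520e-04]
```

View pics/w4.png

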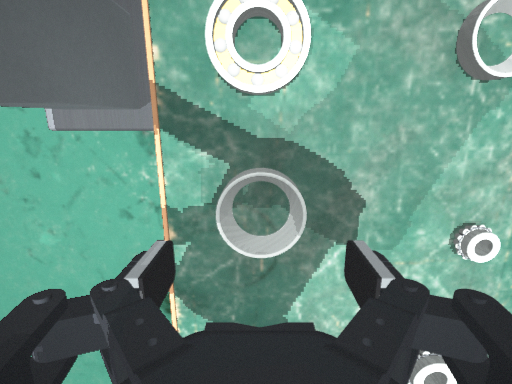

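w4 shows the bare ring's mouth circle spanning u 217–306, v about 170–258, roughly centred between the fingers. I check it by ray before descending.

```bash
python3 - <<'E'
from h import *
D=np.load('pics/w4.npz'); print(ray('wrist',[(261.5,213.5),(216.5,213),(306.5,213),(261,169),(261,258)],.018,D['pos'],D['rot']).round(4))
E
python3 -m handwheel '{"xyz":[[0.1,-0.1,2],[0,0,1.5],[0,0,1],[0,0,0.85],[0,0,0],[0,0,0],[0,0,0],[0,0,0]],"rotation":[[0,0,0],[0,0,0],[0,0,0],[0,0,0],[0,0,0],[0,0,0],[0,0,0],[0,0,0]]}'
```

```text
[[ 0.4443 -0.2074  0.018 ]
 [ 0.4138 -0.207   0.018 ]
 [ 0.4748 -0.207   0.018 ]
 [ 0.4438 -0.1769  0.018 ]
 [ 0.444  -0.2407  0.018 ]]
clock: 6.35
tool_pos: [0.4412, -0.2094, 0.0031]
ee_rot: [0.0, 0.707, 0.707, 0.0]
force: [0.5, -0.3, -0.5]
grip_width: 0.0852
```

```bash
python3 -m handwheel '{"xyz":[[0.1,0.25,-0.2],[0,0,0],[0,0,0],[0,0,0],[0,0,0],[0,0,0],[0,0,0],[0,0,0]],"rotation":[[0,0,0],[0,0,0],[0,0,0],[0,0,0],[0,0,0],[0,0,0],[0,0,0],[0,0,0]]}' 5.5 40
python3 -m handwheel '{"xyz":[[0,0,0],[0,0,0],[0,0,-1],[0,0,-2],[0,0,-3],[0,0,-3],[0,0,0],[0,0,0]],"rotation":[[0,0,0],[0,0,0],[0,0,0],[0,0,0],[0,0,0],[0,0,0],[0,0,0],[0,0,0]]}'
```

```text
clock: 7.35
tool_pos: [0.4441, -0.2084, 0.0056]
ee_rot: [0.0, 0.707, 0.707, 0.0]
force: [-0.8, 1.8, 6.9]
grip_width: 0.0611
clock: 8.35
tool_pos: [0.4433, -0.2081, 0.0942]
ee_rot: [-0.0, 0.707, 0.707, -0.0]
force: [0.2, -1.5, -1.2]
grip_width: 0.0609
```

```bash
python3 -m handwheel '{"xyz":[[4.9,1.1,0],[4.9,1.1,0],[4.9,1.1,0],[4.9,1.1,0],[4.9,1.1,0],[4.9,1.1,0],[4.9,1.1,0],[4.8,1.1,0]],"rotation":[[0,0,0],[0,0,0],[0,0,0],[0,0,0],[0,0,0],[0,0,0],[0,0,0],[0,0,0]]}'
python3 -m handwheel '{"xyz":[[0,0,2],[0,0,2],[0,0,1],[0,0,0],[0,0,0],[0,0,0],[0,0,0],[0,0,0]],"rotation":[[0,0,0],[0,0,0],[0,0,0],[0,0,0],[0,0,0],[0,0,0],[0,0,0],[0,0,0]]}'
python3 - <<'E'
from h import *
s,p,d=shot('wrist','w5'); M=q2m(s['ee_rot']); print(s['tool_pos'], 100*(M.T@(np.array([.531,.1825,.0095])-s['tool_pos'])))
E
```

```text
clock: 9.35
tool_pos: [0.5307, 0.1844, 0.0934]
ee_rot: [-0.0, 0.707, 0.708, -0.001]
force: [0.5, -1.1, -1.5]
grip_width: 0.0607
clock: 10.35
tool_pos: [0.5312, 0.1828, 0.045]
ee_rot: [0.0, 0.707, 0.707, 0.0]
force: [0.2, -0.8, -1.1]
grip_width: 0.0612
[0.53123467 0.18281827 0.04502008] [-0.03217431 -0.02459739  3.55199675]
```

View pics/w5.png

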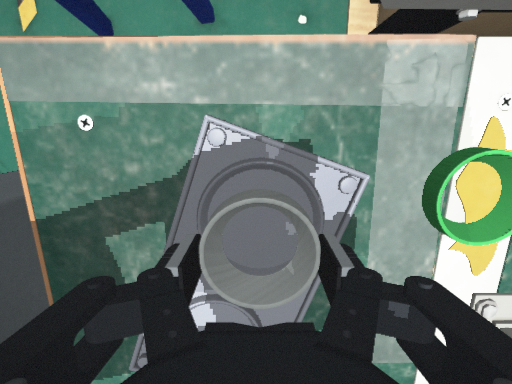

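The ring is held level between the fingers, mouth centre at about (260,252), above the large seat (outline u 197–325).

```bash
python3 -m handwheel '{"xyz":[[0,0,1.5],[0,0,1],[0,0,0.5],[0,0,0.3],[0,0,0.2],[0,0,0.1],[0,0,0],[0,0,0]],"rotation":[[0,0,0],[0,0,0],[0,0,0],[0,0,0],[0,0,0],[0,0,0],[0,0,0],[0,0,0]]}'
python3 -m handwheel '{"xyz":[[0,0,0],[0,0,0],[0,0,0],[0,0,0],[0,0,0],[0,0,0],[0,0,0],[0,0,0]],"rotation":[[0,0,0],[0,0,0],[0,0,0],[0,0,0],[0,0,0],[0,0,0],[0,0,0],[0,0,0]]}' 7.6
python3 -m handwheel '{"xyz":[[0,0,-1],[0,0,-2],[0,0,-3],[0,0,-3],[-4,0,0],[-4.5,1.5,0],[-4.5,1.5,0],[-4.5,1.5,0]],"rotation":[[0,0,0],[0,0,0],[0,0,0],[0,0,0],[0,0,0],[0,0,0],[0,0,0],[0,0,0]]}' 8.5
python3 -c "
from h import *
shot('wrist','w6'); print(manip.get_state()['tool_pos'])"
```

```text
clock: 11.4
tool_pos: [0.5313, 0.1828, 0.009]
ee_rot: [0.0, 0.707, 0.707, 0.0]
force: [-0.2, 0.6, -1.2]
grip_width: 0.0606
clock: 12.4
tool_pos: [0.5312, 0.1828, 0.0088]
ee_rot: [0.0, 0.707, 0.707, 0.0]
force: [0.2, -0.6, -0.2]
grip_width: 0.0761
clock: 13.4
tool_pos: [0.5769, 0.0063, 0.1008]
ee_rot: [0.001, 0.707, 0.707, 0.001]
force: [0.3, -0.0, 0.3]
grip_width: 0.0853
[0.57813412 0.002218   0.10069994]
```

```bash
python3 -m handwheel '{"xyz":[[-3.3,0.5,0],[-3.3,0.5,0],[-3.3,0.4,0],[0,0,2],[0,0,2.5],[0,0,0],[0,0,0],[0,0,0]],"rotation":[[0,0,0],[0,0,0],[0,0,0],[0,0,0],[0,0,0],[0,0,0],[0,0,0],[0,0,0]]}'
python3 - <<'E'
from h import *
s,p,d=shot('wrist','w7'); print(s['tool_pos'])
for sat in (30,40): print(meas('w7',(260,215),.0075,48,sat), meas('w6',(215,130),.012,60,sat))
a=np.hstack([cv2.imread('pics/w6.png')[:330],cv2.imread('pics/w7.png')[:330]]); cv2.imwrite('pics/m2.png',cv2.resize(a,None,fx=.78,fy=.78))
E
```

```text
clock: 14.45
tool_pos: [0.5909, -0.0909, 0.0551]
ee_rot: [0.001, 0.707, 0.708, 0.0]
force: [-0.1, 0.3, 1.1]
grip_width: 0.0849
[ 0.59093859 -0.09090908  0.05507295]
(590.5, -97.7, 54.2) (540.4, 61.1, 95.1)
(590.0, -96.5, 57.5) (540.4, 61.1, 95.1)
```

View pics/m2.png

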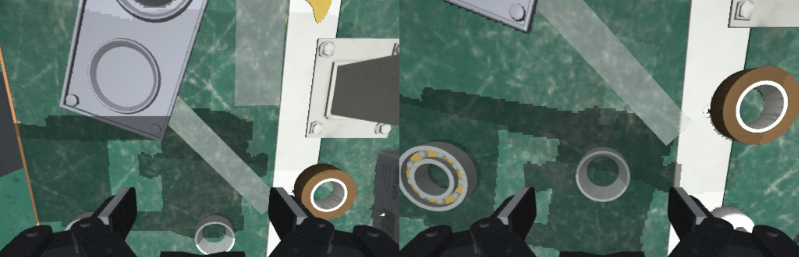

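Right picture: small cup at w7 px (261,224), between the fingers; ball bearing well clear at left, tape roll at right. Left: small seat empty, centre at w6 px (159,96).

```bash
python3 - <<'E'
from h import *
D=np.load('pics/w7.npz'); print(D['pos'],ray('wrist',[(261,225)],.015,D['pos'],D['rot']).round(4))
D=np.load('pics/w6.npz'); print(ray('wrist',[(159,97)],.007,D['pos'],D['rot']).round(4))
E
```

```text
[ 0.59093859 -0.09090908  0.05507295] [[ 0.5918 -0.0956  0.015 ]]
[[0.4977 0.0883 0.007 ]]
```

```bash
python3 -m handwheel '{"xyz":[[-0.5,0.1,1.5],[0,0,1.5],[0,0,1],[0,0,0.5],[0,0,0.2],[0,0,0],[0,0,0],[0,0,0]],"rotation":[[0,0,0],[0,0,0],[0,0,0],[0,0,0],[0,0,0],[0,0,0],[0,0,0],[0,0,0]]}'
```

```text
clock: 15.5
tool_pos: [0.5916, -0.0962, 0.0071]
ee_rot: [0.0, 0.707, 0.707, 0.0]
force: [0.6, -0.8, -0.0]
grip_width: 0.085
```

```bash
python3 -m handwheel '{"xyz":[[0,0,0],[0,0,0],[0,0,0],[0,0,0],[0,0,0],[0,0,0],[0,0,0],[0,0,0]],"rotation":[[0,0,0],[0,0,0],[0,0,0],[0,0,0],[0,0,0],[0,0,0],[0,0,0],[0,0,0]]}' 4.2 40
python3 -m handwheel '{"xyz":[[0,0,0],[0,0,0],[0,0,-1],[0,0,-2],[0,0,-3],[0,0,-2],[0,0,0],[0,0,0]],"rotation":[[0,0,0],[0,0,0],[0,0,0],[0,0,0],[0,0,0],[0,0,0],[0,0,0],[0,0,0]]}'
python3 -m handwheel '{"xyz":[[3,-1.4,0],[3,-1.4,0],[3,-1.4,0],[3,-1.4,0],[3,-1.4,0],[3.4,-1.4,0],[0,-1,0],[0,0,0]],"rotation":[[0,0,0],[0,0,0],[0,0,0],[0,0,0],[0,0,0],[0,0,0],[0,0,0],[0,0,0]]}'
```

```text
clock: 16.5
tool_pos: [0.5916, -0.0962, 0.0072]
ee_rot: [0.0, 0.707, 0.707, 0.0]
force: [-1.3, 0.2, 6.1]
grip_width: 0.0462
clock: 17.5
tool_pos: [0.5911, -0.0961, 0.086]
ee_rot: [-0.0, 0.707, 0.707, -0.0]
force: [-0.0, -0.2, -1.8]
grip_width: 0.0465
clock: 18.5
tool_pos: [0.4966, 0.0875, 0.0861]
ee_rot: [-0.0, 0.707, 0.708, -0.0]
force: [0.2, -0.3, -1.1]
grip_width: 0.0461
```

```bash
python3 -m handwheel '{"xyz":[[0.1,0,2],[0,0,2],[0,0,1.5],[0,0,1],[0,0,0.5],[0,0,0.3],[0,0,0.2],[0,0,0]],"rotation":[[0,0,0],[0,0,0],[0,0,0],[0,0,0],[0,0,0],[0,0,0],[0,0,0],[0,0,0]]}'
```

```text
clock: 19.5
tool_pos: [0.4974, 0.0888, 0.012]
ee_rot: [0.0, 0.707, 0.707, 0.0]
force: [0.6, -0.2, -0.6]
grip_width: 0.046
```

```bash
python3 -m handwheel '{"xyz":[[0,0,0],[0,0,0],[0,0,0],[0,0,0],[0,0,0],[0,0,0],[0,0,0],[0,0,0]],"rotation":[[0,0,0],[0,0,0],[0,0,0],[0,0,0],[0,0,0],[0,0,0],[0,0,0],[0,0,0]]}' 6.2
python3 -m handwheel '{"xyz":[[0,0,-1],[0,0,-2],[0,0,-3],[0,0,-3],[-4,0,-2],[-4,0,0],[-4,0,0],[0,0,0]],"rotation":[[0,0,0],[0,0,0],[0,0,0],[0,0,0],[0,0,0],[0,0,0],[0,0,0],[0,0,0]]}' 8.5
python3 - <<'E'
from h import *
s,p,d=shot('wrist','w8'); print(s['tool_pos'])
cv2.imwrite('pics/c8.png',cv2.resize(p[:260,100:440,::-1],None,fx=2.2,fy=2.2))
E
```

```text
clock: 20.5
tool_pos: [0.4973, 0.0888, 0.0118]
ee_rot: [-0.0, 0.707, 0.707, 0.0]
force: [-0.7, -0.1, 0.2]
grip_width: 0.0622
clock: 21.5
tool_pos: [0.4974, -0.0332, 0.1226]
ee_rot: [0.0, 0.708, 0.706, 0.0]
force: [-0.1, 1.0, -0.6]
grip_width: 0.0849
[ 0.49737516 -0.03318275  0.12262881]
```

View pics/c8.png

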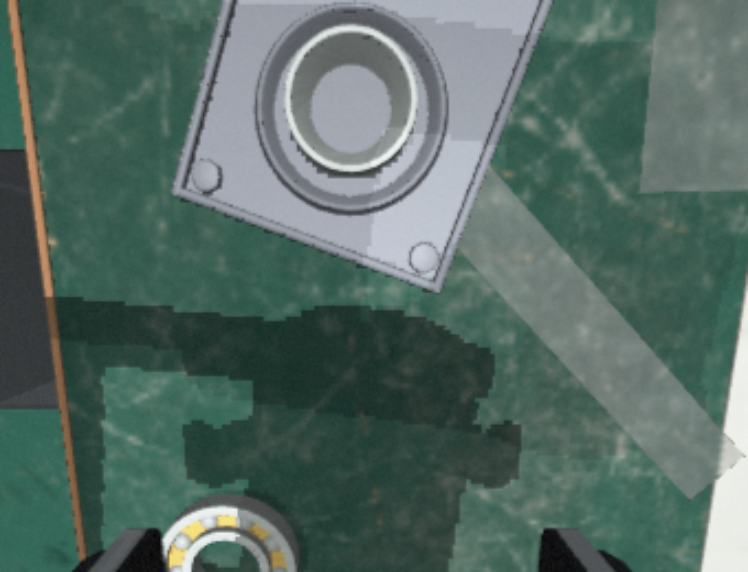

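The small ring sits inside its seat: mouth ellipse at crop (351,98), seat ring at (351,107). I compute both, then go to the large cone.

```bash
python3 - <<'E'
from h import *
D=np.load('pics/w8.npz')
f=lambda u,v,z:ray('wrist',[(100+u/2.2,v/2.2)],z,D['pos'],D['rot']).round(4)
print(f(351.5,98,.018),f(351,107,.007))
E
python3 -m handwheel '{"xyz":[[-4,-0.5,0],[-4,-0.5,0],[-4,-0.5,0],[-4,-0.5,0],[-4,-0.5,0],[-4,-0.5,0],[-4,-0.5,0],[-3.6,-0.1,0]],"rotation":[[0,0,0],[0,0,0],[0,0,0],[0,0,0],[0,0,0],[0,0,0],[0,0,0],[0,0,0]]}'
python3 -m handwheel '{"xyz":[[0,0,2],[0,0,2],[0,0,1.5],[0,0,0],[0,0,0],[0,0,0],[0,0,0],[0,0,0]],"rotation":[[0,0,0],[0,0,0],[0,0,0],[0,0,0],[0,0,0],[0,0,0],[0,0,0],[0,0,0]]}'
python3 - <<'E'
from h import *
s,p,d=shot('wrist','w9'); print(s['tool_pos'])
for sat in (30,40):print(meas('w9',(260,215),.016,55,sat))
E
```

```text
[[0.4976 0.0886 0.018 ]] [[0.4975 0.088  0.007 ]]
clock: 22.55
tool_pos: [0.462, -0.3478, 0.1223]
ee_rot: [0.0, 0.707, 0.708, 0.0]
force: [-0.0, -0.2, 0.3]
grip_width: 0.085
clock: 23.55
tool_pos: [0.4617, -0.3473, 0.0671]
ee_rot: [0.0, 0.707, 0.707, 0.0]
force: [0.1, 0.2, -0.4]
grip_width: 0.0852
[ 0.46173943 -0.34733942  0.06705283]
(460.2, -349.3, 55.8)
(461.0, -349.3, 56.0)
```

View pics/w9.png

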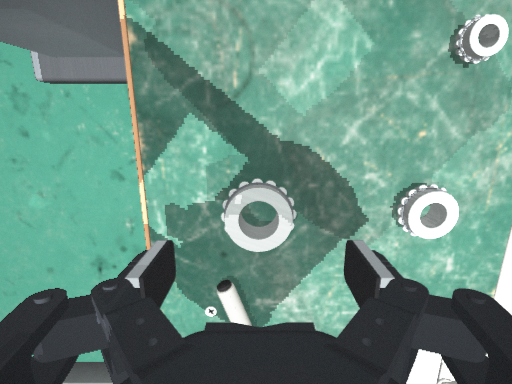

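w9: the large cone (259,217) is between the fingers; the white stick (232,300) is not under the fingers.

```bash
python3 -m handwheel '{"xyz":[[-0.2,-0.1,1.5],[0,0,1.5],[0,0,1],[0,0,0.7],[0,0,0.5],[0,0,0],[0,0,0],[0,0,0]],"rotation":[[0,0,0],[0,0,0],[0,0,0],[0,0,0],[0,0,0],[0,0,0],[0,0,0],[0,0,0]]}'
```

```text
clock: 24.6
tool_pos: [0.4608, -0.3494, 0.0152]
ee_rot: [0.0, 0.707, 0.707, 0.0]
force: [0.3, -0.3, -0.2]
grip_width: 0.0849
```

```bash
python3 -m handwheel '{"xyz":[[0,0,0],[0,0,0],[0,0,0],[0,0,0],[0,0,0],[0,0,0],[0,0,0],[0,0,0]],"rotation":[[0,0,0],[0,0,0],[0,0,0],[0,0,0],[0,0,0],[0,0,0],[0,0,0],[0,0,0]]}' 4.2 40
python3 -m handwheel '{"xyz":[[0,0,0],[0,0,0],[0,0,-1],[0,0,-2],[0,0,-3],[0,0,-3],[0,0,0],[0,0,0]],"rotation":[[0,0,0],[0,0,0],[0,0,0],[0,0,0],[0,0,0],[0,0,0],[0,0,0],[0,0,0]]}'
python3 -m handwheel '{"xyz":[[5,0.5,0],[6,0.6,0],[6,0.6,0],[6,0.6,0],[6,0.6,0],[5,0.6,0],[4,0.6,0],[2,0,0]],"rotation":[[0,0,0],[0,0,0],[0,0,0],[0,0,0],[0,0,0],[0,0,0],[0,0,0],[0,0,0]]}'
python3 -m handwheel '{"xyz":[[4,0.9,0],[4,0.9,0],[3.5,0.9,0],[0,0,0],[0,0,0],[0,0,0],[0,0,0],[0,0,0]],"rotation":[[0,0,0],[0,0,0],[0,0,0],[0,0,0],[0,0,0],[0,0,0],[0,0,0],[0,0,0]]}'
python3 - <<'E'
from h import *
s,p,d=shot('wrist','w10');shot('side','s10');shot('scene','sc10')
cv2.imwrite('pics/m10.png',np.hstack([p[:340,60:440,::-1],cv2.resize(cv2.imread('pics/s10.png')[200:340,190:350],None,fx=2.43,fy=2.43)]))
E
```

```text
clock: 25.6
tool_pos: [0.4607, -0.3494, 0.015]
ee_rot: [0.0, 0.707, 0.707, -0.0]
force: [-0.9, 0.5, 6.1]
grip_width: 0.0448
clock: 26.6
tool_pos: [0.4604, -0.3491, 0.1044]
ee_rot: [-0.0, 0.707, 0.707, -0.0]
force: [-0.5, 0.3, -2.8]
grip_width: 0.0445
clock: 27.6
tool_pos: [0.5007, 0.0527, 0.1035]
ee_rot: [-0.001, 0.706, 0.708, -0.001]
force: [0.2, -0.2, -2.5]
grip_width: 0.0451
clock: 28.6
tool_pos: [0.5282, 0.1654, 0.1049]
ee_rot: [0.0, 0.707, 0.707, 0.0]
force: [-0.1, 0.7, -2.6]
grip_width: 0.0448
```

View pics/m10.png

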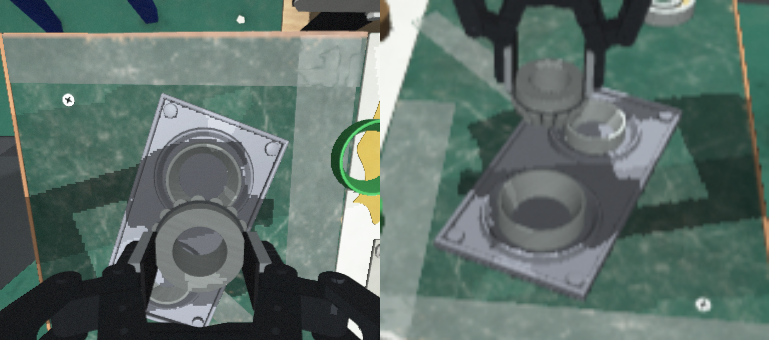

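Both rings sit mouth-up in their seats, and the large cone is held level above. Next I align to where the ring was released, then lower.

```bash
python3 -m handwheel '{"xyz":[[0.9,0.2,0],[0.8,0.1,0],[0,0,2],[0,0,2],[0,0,1],[0,0,0],[0,0,0],[0,0,0]],"rotation":[[0,0,0],[0,0,0],[0,0,0],[0,0,0],[0,0,0],[0,0,0],[0,0,0],[0,0,0]]}'
python3 - <<'E'
from h import *
D=np.load('pics/w10.npz'); print(ray('wrist',[(264,170),(223,170),(305,170)],.021,D['pos'],D['rot']).round(4))
E
```

```text
clock: 29.75
tool_pos: [0.5315, 0.1829, 0.0555]
ee_rot: [0.0, 0.707, 0.707, 0.0]
force: [0.2, 0.5, -2.7]
grip_width: 0.0446
[[0.5316 0.1911 0.021 ]
 [0.4985 0.1911 0.021 ]
 [0.5647 0.1911 0.021 ]]
```

```bash
python3 -m handwheel '{"xyz":[[0,0,1],[0,0,0.8],[0,0,0.5],[0,0,0.4],[0,0,0.3],[0,0,0.2],[0,0,0],[0,0,0]],"rotation":[[0,0,0],[0,0,0],[0,0,0],[0,0,0],[0,0,0],[0,0,0],[0,0,0],[0,0,0]]}'
```

```text
clock: 30.75
tool_pos: [0.5313, 0.1828, 0.023]
ee_rot: [0.0, 0.707, 0.707, 0.0]
force: [-0.8, 0.0, -2.3]
grip_width: 0.045
```

```bash
python3 -m handwheel '{"xyz":[[0,0,0.1],[0,0,0],[0,0,0],[0,0,0],[0,0,0],[0,0,0],[0,0,0],[0,0,0]],"rotation":[[0,0,0],[0,0,0],[0,0,0],[0,0,0],[0,0,0],[0,0,0],[0,0,0],[0,0,0]]}'
python3 -m handwheel '{"xyz":[[0,0,0],[0,0,0],[0,0,0],[0,0,0],[0,0,0],[0,0,0],[0,0,0],[0,0,0]],"rotation":[[0,0,0],[0,0,0],[0,0,0],[0,0,0],[0,0,0],[0,0,0],[0,0,0],[0,0,0]]}' 6.5
python3 -m handwheel '{"xyz":[[0,0,-1],[0,0,-2],[0,0,-3],[0,0,-3],[-4,0,0],[-6,0,0],[-6,0,0],[-2,0,0]],"rotation":[[0,0,0],[0,0,0],[0,0,0],[0,0,0],[0,0,0],[0,0,0],[0,0,0],[0,0,0]]}' 8.5
python3 - <<'E'
from h import *
s,p,d=shot('wrist','w11'); print(s['tool_pos']); shot('side','s11')
E
```

```text
clock: 31.75
tool_pos: [0.5312, 0.1828, 0.0218]
ee_rot: [0.0, 0.707, 0.707, -0.0]
force: [0.3, -0.7, -2.2]
grip_width: 0.0451
clock: 32.75
tool_pos: [0.5312, 0.1828, 0.0218]
ee_rot: [-0.0, 0.707, 0.707, -0.0]
force: [0.9, 0.1, 0.4]
grip_width: 0.0652
clock: 33.75
tool_pos: [0.5314, 0.0001, 0.1136]
ee_rot: [0.001, 0.708, 0.707, 0.0]
force: [0.4, 0.9, 0.6]
grip_width: 0.0854
[5.31371294e-01 1.17821604e-04 1.13648573e-01]
```

```bash
python3 -m handwheel '{"xyz":[[-5,0.5,0],[-6,0.7,0],[-6,0.7,0],[-6,0.7,0],[-6,0.7,0],[-5,0.7,0],[-2,0.5,0],[0,0,0]],"rotation":[[0,0,0],[0,0,0],[0,0,0],[0,0,0],[0,0,0],[0,0,0],[0,0,0],[0,0,0]]}'
python3 - <<'E'
from h import *
p=np.load('pics/w11.npz')['p'];shot('side','s12')
cv2.imwrite('pics/m11.png',np.hstack([cv2.resize(p[:200,140:360,::-1],(374,340)),cv2.resize(cv2.imread('pics/s12.png')[200:340,190:350],(389,340))]))
E
```

```text
clock: 34.85
tool_pos: [0.5772, -0.3571, 0.1121]
ee_rot: [-0.0, 0.707, 0.707, 0.0]
force: [0.1, 0.5, 1.0]
grip_width: 0.0851
```

View pics/m11.png

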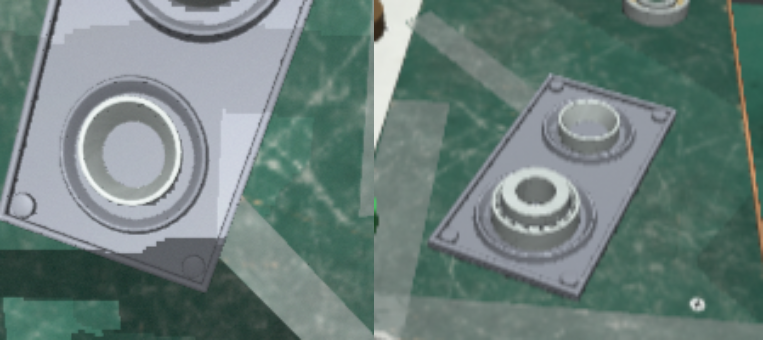

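The large cone sits level in its ring and the small ring is in place. Before descending on the small cone I check clearance to the toggle clamp.

```bash
python3 - <<'E'
from h import *
d=np.load('pics/scene0.npz')['d']; c,A,e=cam('scene')
for u,v in [(410,323),(405,335),(380,360),(345,358),(415,355),(380,335),(272,365)]:
    z=d[v,u]; print(u,v,(e+A@np.array([(u-c['cx'])/c['fx']*z,-(v-c['cy'])/c['fy']*z,-z])).round(3))
E
python3 -m handwheel '{"xyz":[[1,0.6,1],[0,0,2],[0,0,1.5],[0,0,0],[0,0,0],[0,0,0],[0,0,0],[0,0,0]],"rotation":[[0,0,0],[0,0,0],[0,0,0],[0,0,0],[0,0,0],[0,0,0],[0,0,0],[0,0,0]]}'
python3 - <<'E'
from h import *
s,p,d=shot('wrist','w12'); print(s['tool_pos'])
for sat in (30,40):print(meas('w12',(260,215),.013,45,sat))
E
```

```text
410 323 [ 0.629 -0.49   0.14 ]
405 335 [ 0.627 -0.496  0.106]
380 360 [ 0.607 -0.496  0.01 ]
345 358 [ 0.554 -0.467  0.011]
415 355 [ 0.668 -0.515  0.01 ]
380 335 [ 0.635 -0.46   0.008]
272 365 [ 0.433 -0.423  0.012]
clock: 35.9
tool_pos: [0.5827, -0.3473, 0.0671]
ee_rot: [0.0, 0.707, 0.707, 0.0]
force: [0.0, 0.6, 0.5]
grip_width: 0.0851
[ 0.58270473 -0.34725538  0.06707018]
(582.9, -347.1, 42.0)
(582.9, -347.1, 42.3)
```

View pics/w12.png

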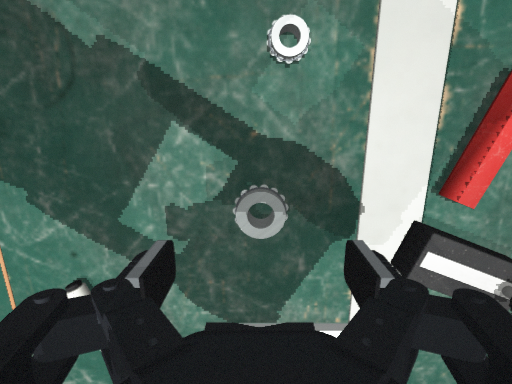

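The small cone (262,213) is centred between the fingers; the spare cone (290,38) and the clamp are clear.

```bash
python3 -m handwheel '{"xyz":[[0,0,1.5],[0,0,1.5],[0,0,1],[0,0,0.8],[0,0,0.5],[0,0,0],[0,0,0],[0,0,0]],"rotation":[[0,0,0],[0,0,0],[0,0,0],[0,0,0],[0,0,0],[0,0,0],[0,0,0],[0,0,0]]}'
python3 -m handwheel '{"xyz":[[0,0,0],[0,0,0],[0,0,0],[0,0,0],[0,0,0],[0,0,0],[0,0,0],[0,0,0]],"rotation":[[0,0,0],[0,0,0],[0,0,0],[0,0,0],[0,0,0],[0,0,0],[0,0,0],[0,0,0]]}' 3 40
```

```text
clock: 36.95
tool_pos: [0.5828, -0.3473, 0.0143]
ee_rot: [0.0, 0.707, 0.707, 0.0]
force: [-0.5, -0.5, -0.4]
grip_width: 0.085
clock: 37.95
tool_pos: [0.5828, -0.3472, 0.014]
ee_rot: [0.0, 0.707, 0.707, 0.0]
force: [-0.9, -0.7, 5.7]
grip_width: 0.0327
```

```bash
python3 -m handwheel '{"xyz":[[0,0,0],[0,0,0],[0,0,-1],[0,0,-2],[0,0,-3],[0,0,-3],[0,0,0],[0,0,0]],"rotation":[[0,0,0],[0,0,0],[0,0,0],[0,0,0],[0,0,0],[0,0,0],[0,0,0],[0,0,0]]}'
python3 -m handwheel '{"xyz":[[4,-1,0],[5,-1,0],[6,-1,0],[6,-1,0],[6,-1,0],[5,-1,0],[4,-1,0],[2,-1,0]],"rotation":[[0,0,0],[0,0,0],[0,0,0],[0,0,0],[0,0,0],[0,0,0],[0,0,0],[0,0,0]]}'
python3 -m handwheel '{"xyz":[[2.5,-0.2,0],[2,-0.3,0],[1,0,0],[0,0,0],[0,0,0],[0,0,0],[0,0,0],[0,0,0]],"rotation":[[0,0,0],[0,0,0],[0,0,0],[0,0,0],[0,0,0],[0,0,0],[0,0,0],[0,0,0]]}'
```

```text
clock: 38.95
tool_pos: [0.5825, -0.3471, 0.1038]
ee_rot: [-0.0, 0.707, 0.707, -0.0]
force: [-0.5, 0.2, -0.4]
grip_width: 0.0322
clock: 39.95
tool_pos: [0.5013, 0.0346, 0.1029]
ee_rot: [-0.001, 0.706, 0.708, -0.0]
force: [-1.2, -0.8, -1.0]
grip_width: 0.0322
clock: 40.95
tool_pos: [0.4973, 0.0876, 0.1038]
ee_rot: [0.0, 0.707, 0.707, 0.0]
force: [-0.6, -0.1, -1.3]
grip_width: 0.032
```

```bash
python3 -m handwheel '{"xyz":[[0.1,0,2],[0,0,2],[0,0,1.5],[0,0,1],[0,0,0.8],[0,0,0.5],[0,0,0.3],[0,0,0]],"rotation":[[0,0,0],[0,0,0],[0,0,0],[0,0,0],[0,0,0],[0,0,0],[0,0,0],[0,0,0]]}'
python3 -c "
from h import *
s,p,d=shot('side','s13'); cv2.imwrite('pics/c13.png',cv2.resize(p[200:320,200:340,::-1],None,fx=4,fy=4))"
```

```text
clock: 41.95
tool_pos: [0.4973, 0.0888, 0.0229]
ee_rot: [0.0, 0.707, 0.707, 0.0]
force: [0.2, 0.7, -1.9]
grip_width: 0.0326
```

View pics/c13.png

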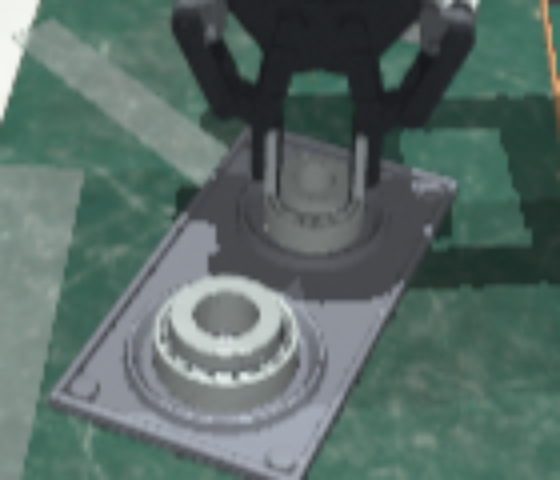

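The small cone is at its ring's mouth between the fingers, its top ellipse about as flat as the large cone's, so it is level. Lower slightly and release.

```bash
python3 -m handwheel '{"xyz":[[0,0,0.15],[0,0,0],[0,0,0],[0,0,0],[0,0,0],[0,0,0],[0,0,0],[0,0,0]],"rotation":[[0,0,0],[0,0,0],[0,0,0],[0,0,0],[0,0,0],[0,0,0],[0,0,0],[0,0,0]]}'
python3 -m handwheel '{"xyz":[[0,0,0],[0,0,0],[0,0,0],[0,0,0],[0,0,0],[0,0,0],[0,0,0],[0,0,0]],"rotation":[[0,0,0],[0,0,0],[0,0,0],[0,0,0],[0,0,0],[0,0,0],[0,0,0],[0,0,0]]}' 5
python3 -m handwheel '{"xyz":[[0,0,-1],[0,0,-2],[0,0,-3],[0,0,-3],[-3,0,-2],[-4,0,-2],[-3,0,0],[0,0,0]],"rotation":[[0,0,0],[0,0,0],[0,0,0],[0,0,0],[0,0,0],[0,0,0],[0,0,0],[0,0,0]]}' 8.5
python3 - <<'E'
from h import *
s,p,d=shot('wrist','w14'); print(s['tool_pos']); _,q,_=shot('side','s14')
cv2.imwrite('pics/m14.png',np.hstack([cv2.resize(p[:200,150:400,::-1],(425,340)),cv2.resize(q[210:330,200:330,::-1],(368,340))]))
c,A,e=cam('wrist',s['tool_pos'],s['ee_rot']); v,u=np.mgrid[0:384,0:512]
P=e+np.stack([(u-c['cx'])/c['fx']*d,-(v-c['cy'])/c['fy']*d,-d],-1)@A.T
for n,x,y in(('S',.4974,.0888),('L',.5312,.1828)):
    m=(d>0)&(np.hypot(P[...,0]-x,P[...,1]-y)<.035)&(P[...,2]>.012); Q=P[m]
    h=np.percentile(Q[:,2],98); T=Q[Q[:,2]>h-.003]
    k=np.linalg.lstsq(np.c_[T[:,:2]-T[:,:2].mean(0),np.ones(len(T))],T[:,2],rcond=None)[0]
    print(n,m.sum(),h.round(4),'top',len(T),T[:,:2].min(0).round(4),T[:,:2].max(0).round(4),((T[:,:2].min(0)+T[:,:2].max(0))/2).round(4),'tilt/plane',k.round(3))
E
```

```text
clock: 43.0
tool_pos: [0.4973, 0.0887, 0.0213]
ee_rot: [0.0, 0.707, 0.707, -0.0]
force: [-1.1, 0.7, -0.7]
grip_width: 0.0324
clock: 44.0
tool_pos: [0.4972, 0.0888, 0.0213]
ee_rot: [-0.0, 0.707, 0.707, 0.0]
force: [-0.1, -0.4, 0.7]
grip_width: 0.05
clock: 45.0
tool_pos: [0.4974, -0.0127, 0.1523]
ee_rot: [0.0, 0.708, 0.707, 0.0]
force: [0.4, 0.4, -0.7]
grip_width: 0.0849
[ 0.49739225 -0.01274457  0.15226184]
S 2019 0.0279 top 939 [0.4802 0.0714] [0.5146 0.1058] [0.4974 0.0886] tilt/plane [ 0.003 -0.003  0.027]
L 19 0.0148 top 19 [0.5238 0.151 ] [0.5377 0.1518] [0.5308 0.1514] tilt/plane [-0.009 -1.265  0.013]
```

The small cone's top measures z≈0.027 (0.026 expected), level and centred. I check the large one the same way, by depth only.

```bash
python3 -m handwheel '{"xyz":[[5,0,-1],[5,0,-1],[0,0,0],[0,0,0],[0,0,0],[0,0,0],[0,0,0],[0,0,0]],"rotation":[[0,0,0],[0,0,0],[0,0,0],[0,0,0],[0,0,0],[0,0,0],[0,0,0],[0,0,0]]}'
python3 - <<'E'
from h import *
s,p,d=shot('wrist','w15'); print(s['tool_pos'])
c,A,e=cam('wrist',s['tool_pos'],s['ee_rot']); v,u=np.mgrid[0:384,0:512]
P=e+np.stack([(u-c['cx'])/c['fx']*d,-(v-c['cy'])/c['fy']*d,-d],-1)@A.T
for n,x,y in(('S',.4974,.0888),('L',.5312,.1828)):
    m=(d>0)&(np.hypot(P[...,0]-x,P[...,1]-y)<.035)&(P[...,2]>.012); Q=P[m]
    h=np.percentile(Q[:,2],98); T=Q[Q[:,2]>h-.003]
    k=np.linalg.lstsq(np.c_[T[:,:2]-T[:,:2].mean(0),np.ones(len(T))],T[:,2],rcond=None)[0]
    print(n,m.sum(),h.round(4),len(T),((T[:,:2].min(0)+T[:,:2].max(0))/2).round(4),'plane',k.round(3))
    # ring rim: annulus just below the rib
    w={'S':(.0225,.0238),'L':(.0292,.0308)}[n]; r=np.hypot(P[...,0]-x,P[...,1]-y); B=P[(r>w[0])&(r<w[1])&(d>0)&(P[...,2]>.012)]
    print(' rim z',np.median(B[:,2]).round(4),len(B),((B[:,:2].min(0)+B[:,:2].max(0))/2).round(4))
f=P[(abs(P[...,0]-.44)<.01)&(abs(P[...,1]-.12)<.01)]; print('bench z',np.median(f[:,2]).round(4))
for n,f_,uv,z,r in[('bb','scene0',(208,224),.008,20),('spare','scene0',(301,244),.009,10)]: pass
a=np.load('pics/scene0.npz')['p'].astype(int); _,b,_=shot('scene','sc15'); b=b.astype(int)
for n,(x,y) in dict(bb=(208,224),spare=(301,244)).items(): print(n,'mean diff',abs(a-b)[y-16:y+16,x-16:x+16].mean().round(1))
E
```

```text
clock: 46.1
tool_pos: [0.4973, 0.0885, 0.1713]
ee_rot: [-0.0, 0.707, 0.707, -0.0]
force: [0.4, 0.4, -0.1]
grip_width: 0.0851
[0.49727306 0.0885047  0.17130093]
S 17796 0.2724 2462 [0.4969 0.1065] plane [-0.001  0.624  0.271]
 rim z 0.2673 1091 [0.4976 0.0889]
L 2808 0.0318 1342 [0.5308 0.1822] plane [ 0.001 -0.004  0.031]
 rim z 0.0216 296 [0.5314 0.1827]
bench z 0.0007
bb mean diff 1.0
spare mean diff 1.0
```

```bash
python3 -c "
from h import *
print(manip.hand_in(), manip.get_state()['clock'])"
```

```text
the job is handed in; nothing more can be done
the job is handed in; nothing more can be done
```

Both rings are in their seats, mouth up, with their own cones let down into them. I handed the job in at about 46 s. The ball bearing, the smallest cone and the green look-alike were not touched.

The last checks were by wrist-camera depth, which reads about 0.7 mm high:

| Check | Large bearing | Small bearing |
|---|---|---|
| Cone top height | 31 mm (30 expected) | 27 mm (26 expected) |
| Cone tilt | below 0.005 rad | below 0.005 rad |
| Cone centre from where its ring was released | within 1 mm | within 1 mm |
| Ring height in its seat | rim at 21.6 mm (21 expected) | looked seated in the picture; not measured by depth |

- **Other parts:** in the scene pictures from the start and the end, the ball bearing and the smallest cone showed no change.
- **Failed checks:** the first depth check of the large cone failed because it was out of view, so I moved the arm and repeated it. In that repeat the gripper hid the small cone, so its figures come from the check just before.
- **Not viewed:** I could not look at the last picture after releasing the small cone, because I had reached the 16-picture limit. Its final state rests on the depth figures alone.

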